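# Feel for the clear socket and seat the setting punch

### The job

Put the orange-handled setting punch away in the blue block. Broken stubs were left hidden at the bottom of two of its three sockets, so feel gently with the punch for the clear one, never pushing on the block with more than about 20 N, and press the punch fully home there until it stops with its collar all but touching the block's top, then let go (a gap of 2 or 3 mm under the collar remains). Leave everything else on the bench where it is.

Things in the scene. Friction and masses are not known exactly. Their poses are not given: they have to be found in the camera images.
- punch_grip (a point): Middle of the punch's orange plastic handle, 20 mm diameter and 50 mm long. The whole punch is 95 mm tall, 90 to 150 g, round about its z axis (up, foot to handle). This point is 70 mm above its foot and 25 mm below its top. It starts upright, its shank 22 mm deep in a loose hole of the wooden rest: lift it straight up.
- punch_seat (a point): Centre of the underside of the punch's steel collar (28 mm diameter, 5 mm thick), 30 mm below punch_grip, 40 mm above the foot. Below it is the steel shank, 16 mm diameter, 40 mm long, the foot tapered to 13 mm over the last 4 mm. Fully home, this underside lies 2 to 3 mm above the top of the blue block.
- rest: Dark wooden rest, fixed, 60 x 150 x 30 mm (x, y, z of its frame), origin at the centre of its underside; two upright holes on its y axis, 45 mm either side of the middle. The punch stands in one, the burnisher in the other.
- block: Blue socket block, fixed, 70 x 170 x 60 mm (x, y, z), origin at the centre of its underside; three upright sockets 52 mm apart along its y axis, each a round hole 17 mm wide and 50 mm deep. Two hold a loose broken steel stub, 14 or 18 mm tall, at the bottom; which two changes, and dust plates hide it.
- socket_a (a point): Centre of the mouth of the socket at the block's +y end, level with the block's top; z up. Every socket is closed by a black dust plate 6 to 9 mm below the mouth, 8 mm thick, its rubber face giving 1 mm per 5 N, at most 4 mm. It slides down under the punch against about 3.5 N of friction, more than the punch's weight, and stays where it is left.
- socket_b (a point): The same for the middle socket. In the clear socket the plate reaches its end stop with the collar 2.5 mm above the block; the rubber gives from there on, and at about 12 N the collar touches the steel top, which does not give. Let go, it settles about 2.3 mm above: that is home.
- socket_c (a point): The same for the socket at the -y end. In a socket with a stub the plate stops dead with the punch's collar still 12 or 16 mm above the block, less the give of the rubber.
- burnisher: Bystander: a burnisher with the same steel shank and collar but a flared black knob, 79 mm in all, standing in the other hole of the rest; origin at its foot
- jar: Bystander: amber jar, 52 mm wide, 60 mm tall; origin at the centre of its underside
- loupe: Bystander: black eye loupe, 34 mm wide, 30 mm tall; origin at the centre of its underside
- hammer: Bystander: small hammer lying on the bench, 200 mm long
- driver: Bystander: screwdriver lying on the bench, 150 mm long
- tin: Bystander: round aluminium tin, 60 mm wide, 22 mm tall; origin at the centre of its underside
- ring_gauge: Bystander: brass ring, 40 mm wide, 12 mm tall; origin at the centre of its underside
Mind the look-alikes: they are no part of the job. Of the things like the block, leave any that is pink; of the rest the larger one is meant. Leave any turquoise look-alike of the part that bears punch_grip alone.

How it is judged (in metres and radians):
On the way:
1. the punch has been lifted out of its rest (height (world z) of punch_seat above 0.075 m), for 0.1 s.
At the end, for the whole second after the job is handed in: The punch stands at rest, upright (within 0.08 rad) and released in a socket of the blue block, its collar centred within 4 mm of the socket and its underside less than 4.5 mm above the block's top ((horizontal distance between punch_seat and socket_a below 0.004 m or horizontal distance between punch_seat and socket_b below 0.004 m or horizontal distance between punch_seat and socket_c below 0.004 m) and z of punch_seat in the frame of block below 0.0645 m and angle between punch_seat's own z axis and vertical below 0.08 rad and linear speed of punch below 0.02 m/s); the robot touches nothing.
It fails at once if the punch presses on the block (its dust plates included) with more than 20 N (contact force between punch and block above 20 N).
It fails at once if the robot's fingers or arm press on the block with more than 20 N (contact force between any of the fingers, the arm and block above 20 N).
It fails at once if a bystander is moved by more than 20 mm (distance of any of burnisher, jar, loupe, hammer, driver, tin, ring_gauge from where it was at the start of the episode above 0.02 m).
It also fails if it takes over 58 s, if anything falls off the work surface, if the arm or the gripper's body presses on something with over 40 N, if the wrist force passes 120 N, or if a joint passes its speed limit or range.

### The arm

A 6-joint arm with a two-finger parallel gripper is mounted at the origin on the work surface. World frame = base frame: x ahead of the robot, y to its left, z up, the work surface at z = 0. Lengths are in m, angles in degrees, forces in N, time in s.
With the tool pointing down it reaches from about 0.35 to 0.875 m from the base axis. Payload 4.2 kg.
Tool frame: the origin (TCP) lies between the finger pads; the fingertips stand 25 mm ahead of it and the grasp point (between the pads) lies 6 mm ahead of it (r.tips_ahead is the distance from the TCP to the fingertips, in m); z points along the fingers, y is the direction in which the jaws open and shut (so a half turn about z gives the same grasp; the last joint's range is limited). The gripper opens to 87 mm and grips with 3 to 60 N. Pads are 19 mm wide; open, the fingers measure 117 mm over their backs; the gripper's body (75 mm by 190 mm) begins 51 mm behind the grasp point.
Start: joints at [78.644, 22.042, 0.453, 0, -68.411, -14.817], TCP at [0.276, 0.561, 0.248] pointing down, gripper open.
Joint ranges: [-179.83, 179.83], [-69.29, 118.12], [-61.27, 80.66], [-181.25, 117.63], [-171.15, -9.14], [-177.46, 177.46]. Speed limits (degrees/s): [159.86, 159.86, 180, 180, 180, 180].

### API

Orientations are given as a 3x3 rotation matrix whose columns are the frame's x, y, z axes.
In Python, from station import r, vision, finish_job gives the robot as it stands.
- The arm moves only by the shell command python3 -m jog 'ROWS'. ROWS is a JSON object of lists of equal length, an entry for each row: "rot": the turn, a rotation vector about the world's x, y, z in degrees, a list of three; "delta_pos": the shift along the world's x, y, z in mm, a list of three; "grip": the opening in per cent of the stroke, from 0 (shut) to 100 (fully open). A call has 1 to 10 rows; each row shifts and turns the commanded pose from where the row before left it; what a row does not reach is not made up. A row lasts 1/12 s, in which the tool goes at most 41.7 mm and 7.16 degrees, less where a joint would pass 70% of its speed; a pose out of reach is approached as far as the arm can. A call with a gripper value outside its range is refused whole. The fingers move at their own pace and stop on an object; the grip force is fixed at half the most. Time passes only in rows, so rows that do not move let the fingers close. It gives the time, the measured TCP pose, the force and the opening at its end, in the units of the state.
- r.sense(): the state, without advancing time (a new reading comes with each control period).
- vision.capture(name): name is "scene" or "top"; returns a dict with "frame" (384x512x3 uint8, red, green, blue), "K" (3x3 intrinsics, pixels), "xyz" and "orientation" of the camera in the world. Camera axes: x right, y up, looking along -z (the intrinsics and any distortion apply to the point x, -y, -z); pixel columns grow to the right and rows downward; lengths in m; the calibration is good to about 2 mm. A picture is of the moment at which its call begins. There is no depth.
- finish_job(): hands the job in, once; it reports no verdict.
The state is a dict: "time_s": time; "joints": joint angles; "joint_velocities": joint speeds; "effort": joint torques, N m; "tcp_pos": TCP position; "ee_rot": TCP orientation; "wrist_force": force on the tool from outside, world axes, zero at the start; "moment": the same for the moment, N m; "gripper_width": opening from 0.0 (shut) to 1.0 (fully open).
Only numpy, scipy, OpenCV 4.12 (cv2) and the standard library are available. Lean on these libraries where they do the work, as an engineer would, in place of code of your own. Each camera call takes 0.05 s, during which the arm holds its last target. There are 200 camera calls.

## Working session

There is one attempt and no reset: what is moved stays moved. The work goes in short steps, Python scripts to look and compute and a shell command to move; the robot and the scene stay as the last step left them, time stands still between calls to the robot, and variables do not carry over. Pictures are saved under pics/ and viewed, about 8 in all and at most 12, crops included, and the job is handed in when it is done.

```bash
mkdir -p pics; ls
cat > h.py <<'E'
import numpy as np,cv2
from station import r,vision,finish_job
def cap(n,f=None):
    c=vision.capture(n)
    if f: cv2.imwrite('pics/'+f,c['frame'][:,:,::-1])
    return c
def cam(c):
    R=np.array(c['orientation']);return np.array(c['K']),R,np.array(c['xyz'])
def px(c,u,v,z):
    K,R,t=cam(c);d=np.linalg.inv(K)@[u,v,1];d=R@(d*[1,-1,-1]);return t+d*(z-t[2])/d[2]
def proj(c,p):
    K,R,t=cam(c);q=(R.T@(np.array(p)-t))*[1,-1,-1];q=K@q;return q[:2]/q[2]
E
python3 - <<'E'
from h import *
for n in('top','scene'):
    c=cap(n,n+'0.png');print(n,[k for k in c],c['xyz'],c['K'])
    cv2.imwrite(f'pics/{n}0b.png',cv2.resize(c['frame'][:,:,::-1],(800,600),interpolation=cv2.INTER_CUBIC))
print(r.sense())
E
```

```text
pics
top ['frame', 'K', 'xyz', 'orientation'] [ 0.34029276 -0.01223373  1.29685955] [[423.36207014   0.         255.43270196]
 [  0.         423.36207014 187.374799  ]
 [  0.           0.           1.        ]]
scene ['frame', 'K', 'xyz', 'orientation'] [ 1.03489146 -0.47052749  0.69359897] [[381.47413807   0.         257.94626227]
 [  0.         381.47413807 193.38477853]
 [  0.           0.           1.        ]]
{'time_s': 0.1, 'joints': array([ 7.86437484e+01,  2.20866330e+01,  3.87843385e-01, -2.39641800e-02,
       -6.84120687e+01, -1.48189223e+01]), 'joint_velocities': array([ 0.0147288 , -0.08235128,  0.09370546,  0.01145858, -0.03334005,
        0.05334892]), 'effort': array([-4.52049217e-04, -3.91687810e+01,  1.87936878e+01,  4.23190311e+00,
        1.34606729e-02, -7.43428154e-05]), 'tcp_pos': array([0.27544758, 0.56048432, 0.24657114]), 'ee_rot': array([[ 8.97381575e-01, -4.41254720e-01, -7.62281954e-04],
       [-4.41255362e-01, -8.97379737e-01, -1.82034965e-03],
       [ 1.19181497e-04,  1.96990924e-03, -9.99998053e-01]]), 'wrist_force': array([ 0.93441963, -0.05237952,  0.48216743]), 'moment': array([-0.05416585, -0.01214609, -0.0426454 ]), 'gripper_width': 0.9986153542050685}
```

View pics/top0b.png

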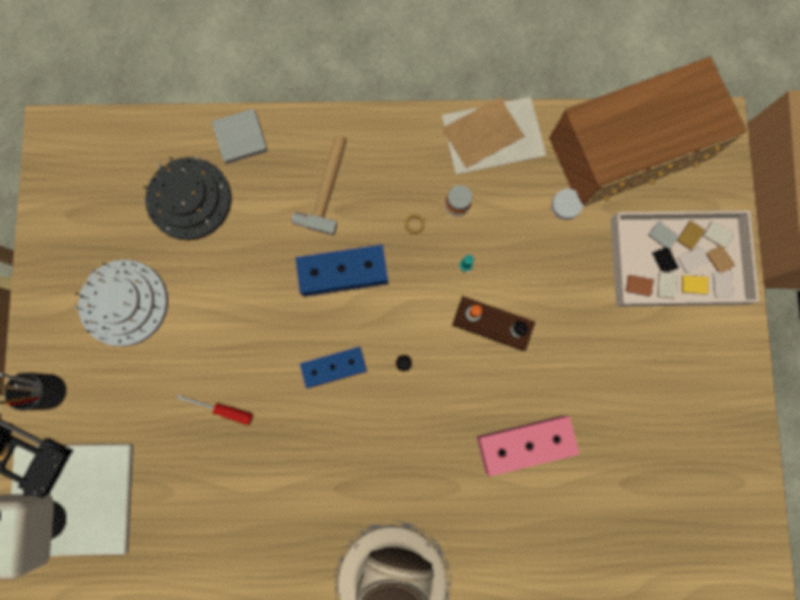

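View pics/scene0b.png

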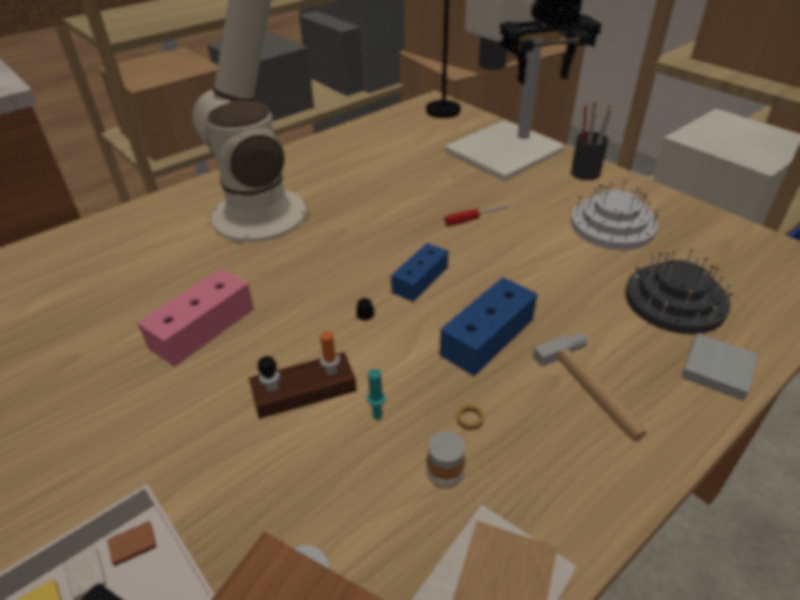

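The top view shows:
- **Blocks:** large blue at (342,270), small blue at (334,367) and pink at (529,446). The large blue block is the one meant: it isn't pink and it's the larger of the other two.
- **Punches:** orange punch at (476,312) in the rest. The turquoise look-alike at (467,264) stays where it is.

One enlarged crop should confirm this.

Run:
```python
from h import *
a=cv2.imread('pics/top0.png')[150:230,185:345];b=cv2.imread('pics/scene0.png')[170:275,155:355]
a=cv2.resize(a,(800,400),interpolation=cv2.INTER_CUBIC)
cv2.imwrite('pics/crop1.png',a)
cv2.imwrite('pics/crop2.png',cv2.resize(b,(800,420),interpolation=cv2.INTER_CUBIC))
```

```text
(no output)
```

View pics/crop1.png

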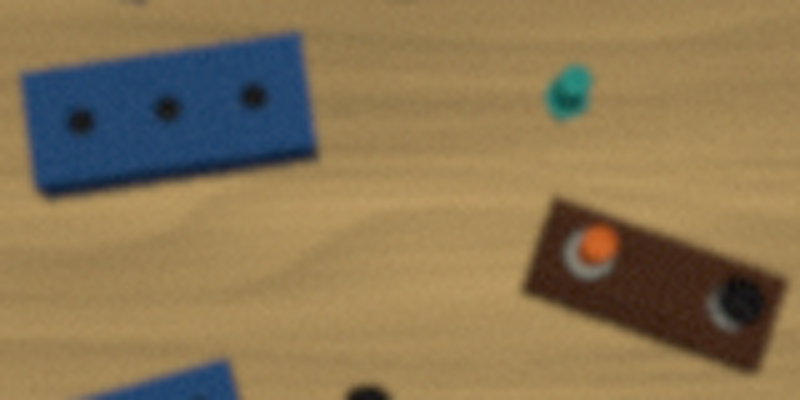

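View pics/crop2.png

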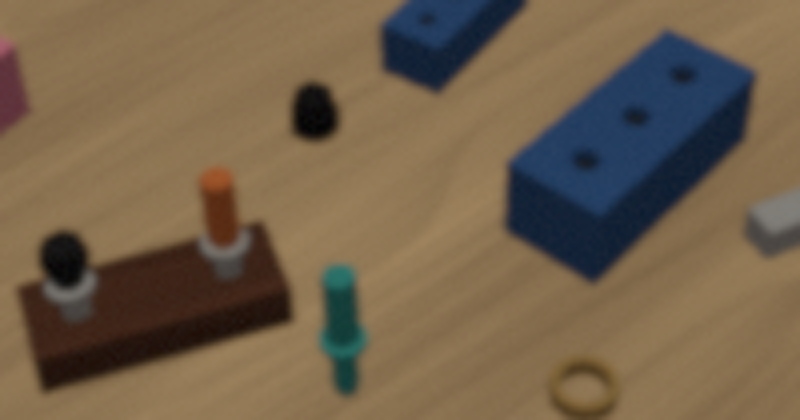

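The crops confirm both. In the top crop the large blue block's sockets are at (80,122), (167,109) and (254,97), and the orange handle's top is at (599,243). In the scene crop the sockets are at (586,160), (636,116) and (684,75).

Run:
```python
from h import *
t=cap('top');s=cap('scene')
T=lambda x,y:(185+(x+.5)/5-.5,150+(y+.5)/5-.5)
S=lambda x,y:(155+(x+.5)/4-.5,170+(y+.5)/4-.5)
P=lambda l,z,c,f:[print(n,np.round(px(c,*f(*p),z)*1000,1)) for n,p in l]
P([('top L',(80,122)),('M',(167,109)),('R',(254,97))],.06,t,T)
P([('blk corners',(22,74)),('',(300,34)),('',(317,154)),('',(42,188))],.06,t,T)
P([('ptop',(599,243))],.103,t,T);P([('collar',(589,252))],.053,t,T)
P([('bknob',(740,301))],.087,t,T)
P([('rest',(555,198)),('',(786,282)),('',(756,374)),('',(525,293))],.03,t,T)
P([('scene',(586,160)),('',(636,116)),('',(684,75))],.06,s,S)
P([('blkc',(668,31)),('',(753,75)),('',(603,212)),('',(511,164))],.06,s,S)
P([('ptop',(217,180))],.103,s,S);P([('rest',(262,225)),('',(291,290)),('',(20,290))],.03,s,S)
```

```text
top L [575.8 140.7  60. ]
M [582.9  89.1  60. ]
R [589.5  37.3  60. ]
blk corners [605.3 175.4  60. ]
 [627.5   9.5  60. ]
 [5.545e+02 2.000e-01 6.000e+01]
 [536.4 163.   60. ]
ptop [ 493.5 -160.   103. ]
collar [ 494.6 -160.1   53. ]
bknob [ 460.9 -241.9   87. ]
rest [ 530.7 -143.3   30. ]
 [ 477.6 -280.9   30. ]
 [ 422.6 -260.4   30. ]
 [ 473.2 -123.5   30. ]
scene [592.1  38.2  60. ]
 [584.9  89.8  60. ]
 [578.5 141.7  60. ]
blkc [541.3 167.8  60. ]
 [607.8 174.5  60. ]
 [629.3  14.1  60. ]
 [564.6   2.1  60. ]
ptop [ 497.1 -160.7  103. ]
rest [ 480.9 -124.7   30. ]
 [ 534.2 -143.4   30. ]
 [ 429.4 -261.3   30. ]
```

```bash
python3 -m jog '{"delta_pos":[[11,-36,-2],[11,-36,-2],[11,-36,-2],[11,-36,-2],[11,-36,-2],[11,-36,-2],[11,-36,-2],[11,-36,-2],[11,-36,-2],[11,-36,-2]],"rot":[[0,0,-4.25],[0,0,-4.25],[0,0,-4.25],[0,0,-4.25],[0,0,-4.25],[0,0,-4.25],[0,0,-4.25],[0,0,-4.25],[0,0,-4.25],[0,0,-4.25]],"grip":[100,100,100,100,100,100,100,100,100,100]}'
python3 -m jog '{"delta_pos":[[11,-36,-2],[11,-36,-2],[11,-36,-2],[11,-36,-2],[11,-36,-2],[11,-36,-2],[11,-36,-2],[11,-36,-2],[11,-36,-2],[11,-36,-2]],"rot":[[0,0,-4.25],[0,0,-4.25],[0,0,-4.25],[0,0,-4.25],[0,0,-4.25],[0,0,-4.25],[0,0,-4.25],[0,0,-4.25],[0,0,-4.25],[0,0,-4.25]],"grip":[100,100,100,100,100,100,100,100,100,100]}'
python3 -m jog '{"delta_pos":[[0,0,0],[0,0,0]],"rot":[[0,0,0],[0,0,0]],"grip":[100,100]}'
```

```text
time_s: 1.03
tcp_pos: [0.3856, 0.1991, 0.2276]
ee_rot: [[0.361, -0.933, 0.0], [-0.933, -0.361, 0.0], [-0.0, -0.0, -1.0]]
wrist_force: [1.1, -0.1, -0.8]
gripper_width: 1.002
time_s: 1.87
tcp_pos: [0.4958, -0.161, 0.2075]
ee_rot: [[-0.365, -0.931, 0.0], [-0.931, 0.365, 0.0], [-0.0, -0.0, -1.0]]
wrist_force: [1.5, -0.0, 0.7]
gripper_width: 1.003
time_s: 2.03
tcp_pos: [0.4954, -0.1609, 0.2067]
ee_rot: [[-0.365, -0.931, -0.002], [-0.931, 0.365, 0.0], [0.0, 0.001, -1.0]]
wrist_force: [-0.1, 0.9, -0.5]
gripper_width: 0.998
```

```bash
python3 -m jog '{"delta_pos":[[0,0,-20],[0,0,-20],[0,0,-20],[0,0,-20],[0,0,-20],[0,0,-15],[0,0,-8],[0,0,0]],"rot":[[0,0,0],[0,0,0],[0,0,0],[0,0,0],[0,0,0],[0,0,0],[0,0,0],[0,0,0]],"grip":[100,100,100,70,60,50,50,50]}'
python3 - <<'E'
from h import *
t=cap('top');s=cap('scene')
for c,(x,y) in((t,(304,198)),(s,(210,225))):
    pass
a=cv2.resize(t['frame'][140:260,240:400,::-1],(400,300),interpolation=cv2.INTER_CUBIC)
b=cv2.resize(s['frame'][165:270,140:280,::-1],(400,300),interpolation=cv2.INTER_CUBIC)
cv2.imwrite('pics/g.png',np.hstack([a,b]))
E
```

```text
time_s: 2.7
tcp_pos: [0.4944, -0.1581, 0.0831]
ee_rot: [[-0.36, -0.933, -0.004], [-0.933, 0.36, 0.0], [0.001, 0.004, -1.0]]
wrist_force: [-0.8, 0.1, 0.8]
gripper_width: 0.708
```

View pics/g.png

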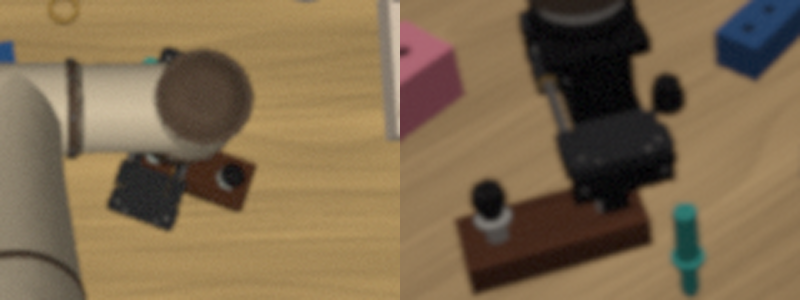

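The fingers straddle the orange handle: its collar shows at (600,205) under the gripper in the right half of the picture. Next I close and lift.

```bash
python3 -m jog '{"delta_pos":[[0,-2,1],[0,0,0],[0,0,0],[0,0,0],[0,0,0],[0,0,0],[0,0,0],[0,0,0],[0,0,0],[0,0,0]],"rot":[[0,0,0],[0,0,0],[0,0,0],[0,0,0],[0,0,0],[0,0,0],[0,0,0],[0,0,0],[0,0,0],[0,0,0]],"grip":[40,30,10,0,0,0,0,0,0,0]}'
python3 -m jog '{"delta_pos":[[0,0,3],[0,0,8],[0,0,12],[0,0,15],[0,0,20],[0,0,20],[0,0,20],[0,0,0],[0,0,0],[0,0,0]],"rot":[[0,0,0],[0,0,0],[0,0,0],[0,0,0],[0,0,0],[0,0,0],[0,0,0],[0,0,0],[0,0,0],[0,0,0]],"grip":[0,0,0,0,0,0,0,0,0,0]}'
```

```text
time_s: 3.63
tcp_pos: [0.4954, -0.1611, 0.0858]
ee_rot: [[-0.361, -0.933, -0.001], [-0.933, 0.361, -0.0], [0.0, 0.0, -1.0]]
wrist_force: [-2.5, 1.4, 6.1]
gripper_width: 0.221
time_s: 4.47
tcp_pos: [0.4951, -0.1609, 0.1828]
ee_rot: [[-0.362, -0.932, -0.001], [-0.932, 0.362, 0.001], [-0.0, 0.001, -1.0]]
wrist_force: [0.4, -0.8, -1.2]
gripper_width: 0.215
```

```bash
python3 -m jog '{"delta_pos":[[12,25,0],[12,25,0],[12,25,0],[12,25,0],[12,25,0],[12,25,0],[12,25,-5],[12,24,-5],[0,0,-5],[0,0,0]],"rot":[[0,0,0],[0,0,0],[0,0,0],[0,0,0],[0,0,0],[0,0,0],[0,0,0],[0,0,0],[0,0,0],[0,0,0]],"grip":[0,0,0,0,0,0,0,0,0,0]}'
python3 -m jog '{"delta_pos":[[0,0,0],[0,0,0]],"rot":[[0,0,0],[0,0,0]],"grip":[0,0]}'
python3 - <<'E'
from h import *
t=cap('top');s=cap('scene');p=r.sense()['tcp_pos'];print(p)
f=p-[0,0,.0778]
print('foot proj',proj(s,f),proj(t,f),'collar',proj(s,p-[0,0,.0378]),'sock',proj(s,[.5908,.0378,.06]))
b=cv2.resize(s['frame'][150:240,240:360,::-1],(800,600),interpolation=cv2.INTER_CUBIC)
cv2.imwrite('pics/g2.png',b)
E
```

```text
time_s: 5.3
tcp_pos: [0.5904, 0.0388, 0.1653]
ee_rot: [[-0.36, -0.933, -0.006], [-0.933, 0.36, -0.001], [0.003, 0.005, -1.0]]
wrist_force: [-0.6, -0.8, -1.3]
gripper_width: 0.218
time_s: 5.47
tcp_pos: [0.591, 0.037, 0.1679]
ee_rot: [[-0.362, -0.932, -0.002], [-0.932, 0.362, -0.001], [0.001, 0.001, -1.0]]
wrist_force: [-0.1, -0.2, -0.3]
gripper_width: 0.221
[0.59133872 0.03695782 0.16873389]
foot proj [301.31217465 200.15446052] [235.07674283 166.27554619] collar [302.36592627 187.15182297] sock [300.62309995 209.42564835]
```

View pics/g2.png

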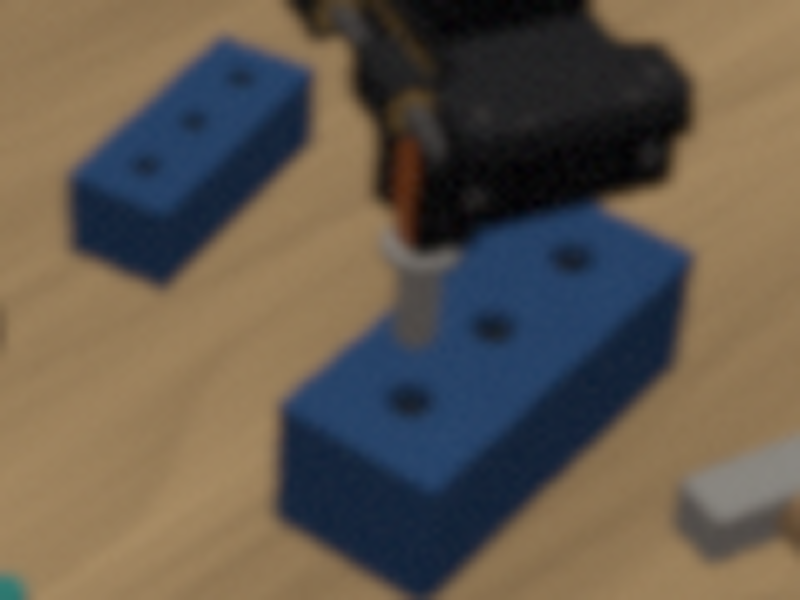

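Foot at (416,340) and socket at (410,401) in this enlarged scene crop. Both are within about 1 mm of what the calibration predicts, so I descend with a small correction.

```bash
python3 -m jog '{"delta_pos":[[0,1,-8],[0,0,-8],[0,0,-6],[0,0,-4],[0,0,0],[0,0,0]],"rot":[[0,0,0],[0,0,0],[0,0,0],[0,0,0],[0,0,0],[0,0,0]],"grip":[0,0,0,0,0,0]}'
python3 -m jog '{"delta_pos":[[0,0,-1],[0,0,-1],[0,0,-1],[0,0,-1],[0,0,0],[0,0,0]],"rot":[[0,0,0],[0,0,0],[0,0,0],[0,0,0],[0,0,0],[0,0,0]],"grip":[0,0,0,0,0,0]}'
```

```text
time_s: 6.07
tcp_pos: [0.5915, 0.0388, 0.1421]
ee_rot: [[-0.361, -0.933, -0.001], [-0.933, 0.361, -0.0], [0.001, 0.001, -1.0]]
wrist_force: [0.4, -0.1, -1.2]
gripper_width: 0.22
time_s: 6.57
tcp_pos: [0.5916, 0.0389, 0.1386]
ee_rot: [[-0.361, -0.933, -0.0], [-0.933, 0.361, 0.0], [-0.0, 0.0, -1.0]]
wrist_force: [-0.2, -0.1, -0.3]
gripper_width: 0.221
```

```bash
python3 -m jog '{"delta_pos":[[-0.7,-1,0],[0,0,-1],[0,0,-1],[0,0,-1],[0,0,0],[0,0,0]],"rot":[[0,0,0],[0,0,0],[0,0,0],[0,0,0],[0,0,0],[0,0,0]],"grip":[0,0,0,0,0,0]}'
python3 -m jog '{"delta_pos":[[0,0,-1],[0,0,-1],[0,0,0],[0,0,0]],"rot":[[0,0,0],[0,0,0],[0,0,0],[0,0,0]],"grip":[0,0,0,0]}'
```

```text
time_s: 7.07
tcp_pos: [0.5909, 0.0379, 0.1354]
ee_rot: [[-0.361, -0.933, -0.0], [-0.933, 0.361, -0.0], [0.0, 0.0, -1.0]]
wrist_force: [-0.5, 0.1, -1.5]
gripper_width: 0.22
time_s: 7.4
tcp_pos: [0.5909, 0.0379, 0.1334]
ee_rot: [[-0.361, -0.933, -0.0], [-0.933, 0.361, -0.0], [0.0, 0.0, -1.0]]
wrist_force: [0.5, -0.1, -0.5]
gripper_width: 0.228
```

```bash
python3 -m jog '{"delta_pos":[[0,0,-1],[0,0,-1],[0,0,0],[0,0,0]],"rot":[[0,0,0],[0,0,0],[0,0,0],[0,0,0]],"grip":[0,0,0,0]}'
python3 -m jog '{"delta_pos":[[0,0,-1],[0,0,-1],[0,0,0],[0,0,0]],"rot":[[0,0,0],[0,0,0],[0,0,0],[0,0,0]],"grip":[0,0,0,0]}'
```

```text
time_s: 7.73
tcp_pos: [0.5909, 0.0379, 0.1314]
ee_rot: [[-0.361, -0.933, -0.0], [-0.933, 0.361, -0.0], [0.0, 0.0, -1.0]]
wrist_force: [-0.1, -0.1, -1.2]
gripper_width: 0.22
time_s: 8.07
tcp_pos: [0.5909, 0.0379, 0.1295]
ee_rot: [[-0.361, -0.933, -0.0], [-0.933, 0.361, -0.0], [0.0, 0.0, -1.0]]
wrist_force: [1.0, -0.5, -0.6]
gripper_width: 0.223
```

```bash
python3 -m jog '{"delta_pos":[[0,0,-1],[0,0,-1],[0,0,0],[0,0,0]],"rot":[[0,0,0],[0,0,0],[0,0,0],[0,0,0]],"grip":[0,0,0,0]}'
python3 -m jog '{"delta_pos":[[0,0,-1],[0,0,-1],[0,0,0],[0,0,0]],"rot":[[0,0,0],[0,0,0],[0,0,0],[0,0,0]],"grip":[0,0,0,0]}'
python3 -m jog '{"delta_pos":[[0,0,-1],[0,0,0],[0,0,0]],"rot":[[0,0,0],[0,0,0],[0,0,0]],"grip":[0,0,0]}'
```

```text
time_s: 8.4
tcp_pos: [0.5911, 0.0379, 0.1279]
ee_rot: [[-0.361, -0.933, 0.0], [-0.933, 0.361, 0.0], [-0.0, -0.0, -1.0]]
wrist_force: [0.0, -0.2, 2.4]
gripper_width: 0.215
time_s: 8.73
tcp_pos: [0.5911, 0.0379, 0.1256]
ee_rot: [[-0.361, -0.933, 0.0], [-0.933, 0.361, 0.0], [-0.0, -0.0, -1.0]]
wrist_force: [-0.6, -0.5, 1.6]
gripper_width: 0.221
time_s: 8.98
tcp_pos: [0.5911, 0.0379, 0.1245]
ee_rot: [[-0.361, -0.933, 0.0], [-0.933, 0.361, -0.0], [-0.0, -0.0, -1.0]]
wrist_force: [-0.4, 0.3, 2.2]
gripper_width: 0.221
```

The force has risen by about 3.5 N and holds steady, so the plate is sliding. I go on down in small steps.

```bash
python3 -m jog '{"delta_pos":[[0,0,-1],[0,0,-1],[0,0,-1],[0,0,-1],[0,0,-1],[0,0,-1],[0,0,0]],"rot":[[0,0,0],[0,0,0],[0,0,0],[0,0,0],[0,0,0],[0,0,0],[0,0,0]],"grip":[0,0,0,0,0,0,0]}'
python3 -m jog '{"delta_pos":[[0,0,-1],[0,0,-1],[0,0,0],[0,0,0]],"rot":[[0,0,0],[0,0,0],[0,0,0],[0,0,0]],"grip":[0,0,0,0]}'
```

```text
time_s: 9.57
tcp_pos: [0.591, 0.0379, 0.1183]
ee_rot: [[-0.361, -0.933, 0.0], [-0.933, 0.361, 0.0], [-0.0, -0.0, -1.0]]
wrist_force: [0.2, -0.8, 1.0]
gripper_width: 0.222
time_s: 9.9
tcp_pos: [0.591, 0.0379, 0.1165]
ee_rot: [[-0.361, -0.933, 0.0], [-0.933, 0.361, 0.0], [-0.0, -0.0, -1.0]]
wrist_force: [-0.3, -0.0, 1.1]
gripper_width: 0.225
```

```bash
python3 -m jog '{"delta_pos":[[0,0,-1],[0,0,0],[0,0,0]],"rot":[[0,0,0],[0,0,0],[0,0,0]],"grip":[0,0,0]}'
```

```text
time_s: 10.15
tcp_pos: [0.591, 0.0379, 0.1156]
ee_rot: [[-0.361, -0.933, 0.0], [-0.933, 0.361, 0.0], [-0.0, -0.0, -1.0]]
wrist_force: [-0.9, 0.4, 2.0]
gripper_width: 0.221
```

```bash
python3 -m jog '{"delta_pos":[[0,0,-1],[0,0,0],[0,0,0]],"rot":[[0,0,0],[0,0,0],[0,0,0]],"grip":[0,0,0]}'
python3 -m jog '{"delta_pos":[[0,0,-1],[0,0,0],[0,0,0]],"rot":[[0,0,0],[0,0,0],[0,0,0]],"grip":[0,0,0]}'
```

```text
time_s: 10.4
tcp_pos: [0.591, 0.0379, 0.1145]
ee_rot: [[-0.361, -0.932, 0.0], [-0.932, 0.361, 0.0], [-0.0, -0.0, -1.0]]
wrist_force: [1.0, -0.5, 1.6]
gripper_width: 0.221
time_s: 10.65
tcp_pos: [0.591, 0.0379, 0.1135]
ee_rot: [[-0.361, -0.932, 0.0], [-0.932, 0.361, 0.0], [-0.0, -0.0, -1.0]]
wrist_force: [0.3, 0.1, 1.3]
gripper_width: 0.224
```

```bash
python3 -m jog '{"delta_pos":[[0,0,-1],[0,0,0],[0,0,0]],"rot":[[0,0,0],[0,0,0],[0,0,0]],"grip":[0,0,0]}'
```

```text
time_s: 10.9
tcp_pos: [0.5911, 0.0379, 0.1129]
ee_rot: [[-0.361, -0.933, 0.0], [-0.933, 0.361, -0.0], [-0.0, -0.0, -1.0]]
wrist_force: [-0.4, 0.7, 3.6]
gripper_width: 0.221
```

```bash
python3 -m jog '{"delta_pos":[[0,0,-1],[0,0,0],[0,0,0]],"rot":[[0,0,0],[0,0,0],[0,0,0]],"grip":[0,0,0]}'
```

```text
time_s: 11.15
tcp_pos: [0.5911, 0.0379, 0.1123]
ee_rot: [[-0.361, -0.933, 0.001], [-0.933, 0.361, -0.0], [-0.0, -0.001, -1.0]]
wrist_force: [-1.1, 0.1, 6.9]
gripper_width: 0.224
```

The plate stopped dead at TCP z ≈ 113 mm with the force climbing 5 N/mm. That matches a stub holding the collar 16 mm up, so this socket isn't the clear one. I withdraw and go to the middle socket.

```bash
python3 -m jog '{"delta_pos":[[0,0,2],[0,0,4],[0,0,6],[0,0,8],[0,0,8],[0,0,5],[0,0,0],[0,0,0]],"rot":[[0,0,0],[0,0,0],[0,0,0],[0,0,0],[0,0,0],[0,0,0],[0,0,0],[0,0,0]],"grip":[0,0,0,0,0,0,0,0]}'
python3 -m jog '{"delta_pos":[[-1,8,0],[-2,14,0],[-2,14,0],[-1,10,0],[-1,6,0],[0,0,0],[0,0,0],[0,0,0]],"rot":[[0,0,0],[0,0,0],[0,0,0],[0,0,0],[0,0,0],[0,0,0],[0,0,0],[0,0,0]],"grip":[0,0,0,0,0,0,0,0]}'
python3 - <<'E'
from h import *
s=cap('scene');p=r.sense()['tcp_pos'];print(p)
f=p-[0,0,.0778]
g=lambda q:(proj(s,q)-[240,150])*6.667+3
print('foot proj',g(f),'sock',g([.5837,.0894,.06]))
b=cv2.resize(s['frame'][150:240,240:360,::-1],(800,600),interpolation=cv2.INTER_CUBIC)
cv2.imwrite('pics/g3.png',b)
E
```

```text
time_s: 11.82
tcp_pos: [0.5908, 0.038, 0.1449]
ee_rot: [[-0.361, -0.932, 0.0], [-0.932, 0.361, 0.0], [-0.0, -0.0, -1.0]]
wrist_force: [-0.2, -0.1, -1.1]
gripper_width: 0.224
time_s: 12.48
tcp_pos: [0.5838, 0.0899, 0.1445]
ee_rot: [[-0.361, -0.933, -0.0], [-0.933, 0.361, -0.0], [0.0, 0.0, -1.0]]
wrist_force: [-0.2, -0.9, -1.0]
gripper_width: 0.22
[0.58388693 0.08966095 0.14450192]
foot proj [492.87470559 312.52584777] sock [490.56705591 326.05603036]
```

View pics/g3.png

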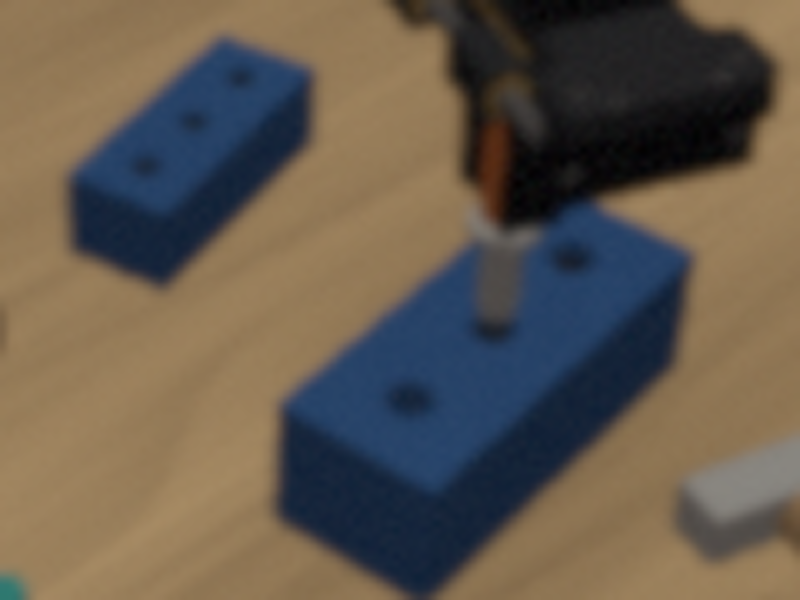

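The foot is just above the middle socket, at (495,325) in the crop, and well aligned. Descending.

```bash
python3 -m jog '{"delta_pos":[[0,0,-3],[0,0,-3],[0,0,-1],[0,0,-1],[0,0,-1],[0,0,0]],"rot":[[0,0,0],[0,0,0],[0,0,0],[0,0,0],[0,0,0],[0,0,0]],"grip":[0,0,0,0,0,0]}'
```

```text
time_s: 13.03
tcp_pos: [0.5839, 0.0897, 0.1353]
ee_rot: [[-0.361, -0.932, -0.0], [-0.932, 0.361, -0.0], [0.0, 0.0, -1.0]]
wrist_force: [-0.4, -0.8, -1.0]
gripper_width: 0.223
```

```bash
python3 -m jog '{"delta_pos":[[0,0,-1],[0,0,-1],[0,0,-1],[0,0,0],[0,0,0]],"rot":[[0,0,0],[0,0,0],[0,0,0],[0,0,0],[0,0,0]],"grip":[0,0,0,0,0]}'
```

```text
time_s: 13.45
tcp_pos: [0.5839, 0.0898, 0.1324]
ee_rot: [[-0.361, -0.932, -0.0], [-0.932, 0.361, -0.0], [0.0, 0.0, -1.0]]
wrist_force: [0.3, -0.8, -0.9]
gripper_width: 0.222
```

```bash
python3 -m jog '{"delta_pos":[[0,0,-1],[0,0,-1],[0,0,-1],[0,0,0],[0,0,0]],"rot":[[0,0,0],[0,0,0],[0,0,0],[0,0,0],[0,0,0]],"grip":[0,0,0,0,0]}'
```

```text
time_s: 13.87
tcp_pos: [0.584, 0.0899, 0.1298]
ee_rot: [[-0.361, -0.933, 0.0], [-0.933, 0.361, -0.0], [0.0, -0.0, -1.0]]
wrist_force: [-0.2, -0.0, 0.5]
gripper_width: 0.222
```

```bash
python3 -m jog '{"delta_pos":[[0,0,-1],[0,0,-1],[0,0,-1],[0,0,0],[0,0,0]],"rot":[[0,0,0],[0,0,0],[0,0,0],[0,0,0],[0,0,0]],"grip":[0,0,0,0,0]}'
```

```text
time_s: 14.28
tcp_pos: [0.584, 0.0899, 0.1266]
ee_rot: [[-0.361, -0.933, 0.0], [-0.933, 0.361, -0.0], [0.0, -0.0, -1.0]]
wrist_force: [-1.7, -0.1, 2.8]
gripper_width: 0.223
```

```bash
python3 -m jog '{"delta_pos":[[0,0,-1],[0,0,-1],[0,0,-1],[0,0,-1],[0,0,-1],[0,0,-1],[0,0,-1],[0,0,-1],[0,0,0],[0,0,0]],"rot":[[0,0,0],[0,0,0],[0,0,0],[0,0,0],[0,0,0],[0,0,0],[0,0,0],[0,0,0],[0,0,0],[0,0,0]],"grip":[0,0,0,0,0,0,0,0,0,0]}'
```

```text
time_s: 15.12
tcp_pos: [0.584, 0.0899, 0.1183]
ee_rot: [[-0.361, -0.932, 0.0], [-0.932, 0.361, -0.0], [0.0, -0.0, -1.0]]
wrist_force: [0.3, -1.8, 3.1]
gripper_width: 0.223
```

```bash
python3 -m jog '{"delta_pos":[[0,0,-1],[0,0,-1],[0,0,-1],[0,0,-1],[0,0,-1],[0,0,0],[0,0,0]],"rot":[[0,0,0],[0,0,0],[0,0,0],[0,0,0],[0,0,0],[0,0,0],[0,0,0]],"grip":[0,0,0,0,0,0,0]}'
```

```text
time_s: 15.7
tcp_pos: [0.584, 0.0899, 0.1134]
ee_rot: [[-0.361, -0.932, -0.0], [-0.932, 0.361, 0.0], [0.0, 0.0, -1.0]]
wrist_force: [-1.3, -1.2, 2.7]
gripper_width: 0.221
```

Still sliding. 1 mm steps from here, through both possible stub heights.

```bash
python3 -m jog '{"delta_pos":[[0,0,-1],[0,0,0],[0,0,0]],"rot":[[0,0,0],[0,0,0],[0,0,0]],"grip":[0,0,0]}'
```

```text
time_s: 15.95
tcp_pos: [0.584, 0.0899, 0.1125]
ee_rot: [[-0.361, -0.932, -0.0], [-0.932, 0.361, -0.0], [0.0, 0.0, -1.0]]
wrist_force: [-0.2, -2.0, 3.6]
gripper_width: 0.22
```

```bash
python3 -m jog '{"delta_pos":[[0,0,-1],[0,0,0],[0,0,0]],"rot":[[0,0,0],[0,0,0],[0,0,0]],"grip":[0,0,0]}'
```

```text
time_s: 16.2
tcp_pos: [0.5839, 0.0899, 0.1115]
ee_rot: [[-0.361, -0.932, -0.0], [-0.932, 0.361, -0.0], [0.0, 0.0, -1.0]]
wrist_force: [0.4, -2.1, 3.7]
gripper_width: 0.221
```

```bash
python3 -m jog '{"delta_pos":[[0,0,-1],[0,0,0],[0,0,0]],"rot":[[0,0,0],[0,0,0],[0,0,0]],"grip":[0,0,0]}'
```

```text
time_s: 16.45
tcp_pos: [0.584, 0.0899, 0.1105]
ee_rot: [[-0.361, -0.933, 0.0], [-0.933, 0.361, -0.0], [0.0, -0.0, -1.0]]
wrist_force: [0.0, -2.3, 3.8]
gripper_width: 0.221
```

```bash
python3 -m jog '{"delta_pos":[[0,-0.4,-1],[0,0,0],[0,0,0]],"rot":[[0,0,0],[0,0,0],[0,0,0]],"grip":[0,0,0]}'
```

```text
time_s: 16.7
tcp_pos: [0.5839, 0.0898, 0.1093]
ee_rot: [[-0.361, -0.932, 0.0], [-0.932, 0.361, 0.0], [-0.0, 0.0, -1.0]]
wrist_force: [-0.2, -0.3, 2.4]
gripper_width: 0.22
```

```bash
python3 -m jog '{"delta_pos":[[0,0,-1],[0,0,0],[0,0,0]],"rot":[[0,0,0],[0,0,0],[0,0,0]],"grip":[0,0,0]}'
```

```text
time_s: 16.95
tcp_pos: [0.584, 0.0897, 0.1086]
ee_rot: [[-0.361, -0.933, 0.0], [-0.933, 0.361, 0.0], [-0.0, -0.0, -1.0]]
wrist_force: [-1.7, -0.9, 4.5]
gripper_width: 0.223
```

```bash
python3 -m jog '{"delta_pos":[[0,0,-1],[0,0,0],[0,0,0]],"rot":[[0,0,0],[0,0,0],[0,0,0]],"grip":[0,0,0]}'
```

```text
time_s: 17.2
tcp_pos: [0.5841, 0.0897, 0.1081]
ee_rot: [[-0.361, -0.933, 0.0], [-0.933, 0.361, 0.0], [-0.0, -0.0, -1.0]]
wrist_force: [-1.7, -0.3, 6.6]
gripper_width: 0.223
```

It stopped dead again, at 108–109 mm, which is the 12 mm stub. So the third socket, at the +y end in world terms, is the clear one.

```bash
python3 -m jog '{"delta_pos":[[0,0,2],[0,0,4],[0,0,7],[0,0,8],[0,0,9],[0,0,7],[0,0,0],[0,0,0]],"rot":[[0,0,0],[0,0,0],[0,0,0],[0,0,0],[0,0,0],[0,0,0],[0,0,0],[0,0,0]],"grip":[0,0,0,0,0,0,0,0]}'
python3 -m jog '{"delta_pos":[[-1,8,0],[-2,14,0],[-2,14,0],[-1,10,0],[-1,5.5,0],[0,0,0],[0,0,0],[0,0,0]],"rot":[[0,0,0],[0,0,0],[0,0,0],[0,0,0],[0,0,0],[0,0,0],[0,0,0],[0,0,0]],"grip":[0,0,0,0,0,0,0,0]}'
python3 - <<'E'
from h import *
s=cap('scene');p=r.sense()['tcp_pos'];print(p)
b=cv2.resize(s['frame'][150:225,260:360,::-1],(800,600),interpolation=cv2.INTER_CUBIC)
cv2.imwrite('pics/g4.png',b)
E
```

```text
time_s: 17.87
tcp_pos: [0.5841, 0.0897, 0.1453]
ee_rot: [[-0.361, -0.932, 0.001], [-0.932, 0.361, 0.001], [-0.001, -0.001, -1.0]]
wrist_force: [0.1, -0.8, -1.1]
gripper_width: 0.22
time_s: 18.53
tcp_pos: [0.5768, 0.141, 0.1444]
ee_rot: [[-0.361, -0.933, -0.0], [-0.933, 0.361, -0.0], [0.0, 0.0, -1.0]]
wrist_force: [0.1, -0.2, -0.3]
gripper_width: 0.221
[0.57687862 0.14074041 0.14448398]
```

View pics/g4.png

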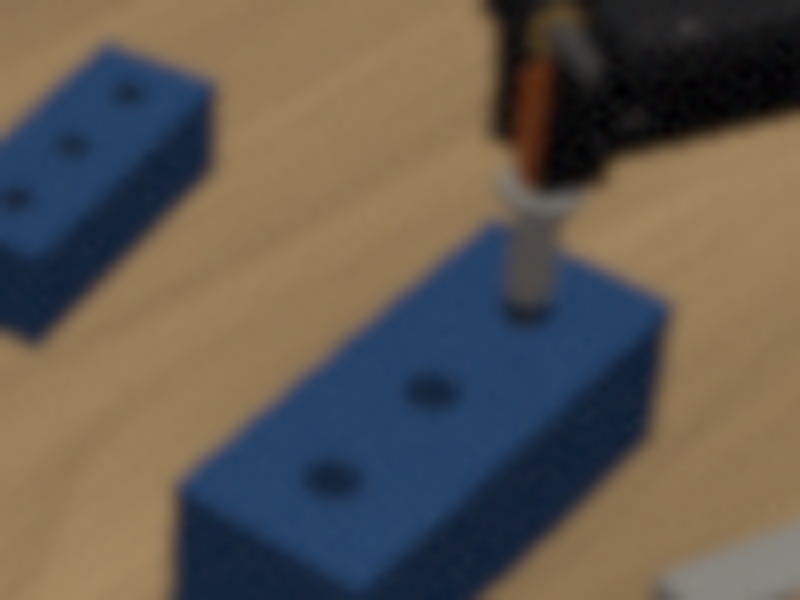

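The foot is over the third socket, at (527,310) in this crop. Descending.

```bash
python3 -m jog '{"delta_pos":[[0,0,-3],[0,0,-3],[0,0,-1],[0,0,-1],[0,0,-1],[0,0,0]],"rot":[[0,0,0],[0,0,0],[0,0,0],[0,0,0],[0,0,0],[0,0,0]],"grip":[0,0,0,0,0,0]}'
```

```text
time_s: 19.08
tcp_pos: [0.5768, 0.1409, 0.1353]
ee_rot: [[-0.361, -0.932, -0.0], [-0.932, 0.361, -0.0], [0.0, 0.0, -1.0]]
wrist_force: [1.5, -0.3, -0.8]
gripper_width: 0.222
```

```bash
python3 -m jog '{"delta_pos":[[0,0,-1],[0,0,-1],[0,0,-1],[0,0,0],[0,0,0]],"rot":[[0,0,0],[0,0,0],[0,0,0],[0,0,0],[0,0,0]],"grip":[0,0,0,0,0]}'
```

```text
time_s: 19.5
tcp_pos: [0.5769, 0.141, 0.1325]
ee_rot: [[-0.361, -0.933, -0.0], [-0.933, 0.361, -0.0], [0.0, 0.0, -1.0]]
wrist_force: [-0.5, 0.3, -1.1]
gripper_width: 0.22
```

```bash
python3 -m jog '{"delta_pos":[[0,0,-1],[0,0,-1],[0,0,-1],[0,0,-1],[0,0,0],[0,0,0]],"rot":[[0,0,0],[0,0,0],[0,0,0],[0,0,0],[0,0,0],[0,0,0]],"grip":[0,0,0,0,0,0]}'
```

```text
time_s: 20.0
tcp_pos: [0.577, 0.1411, 0.1289]
ee_rot: [[-0.361, -0.933, 0.0], [-0.933, 0.361, 0.0], [-0.0, -0.0, -1.0]]
wrist_force: [-2.0, 0.5, 0.8]
gripper_width: 0.218
```

```bash
python3 -m jog '{"delta_pos":[[0,0,-1],[0,0,-1],[0,0,-1],[0,0,-1],[0,0,-1],[0,0,0],[0,0,0]],"rot":[[0,0,0],[0,0,0],[0,0,0],[0,0,0],[0,0,0],[0,0,0],[0,0,0]],"grip":[0,0,0,0,0,0,0]}'
```

```text
time_s: 20.58
tcp_pos: [0.577, 0.1411, 0.1234]
ee_rot: [[-0.361, -0.933, 0.0], [-0.933, 0.361, 0.0], [-0.0, -0.0, -1.0]]
wrist_force: [-0.2, -0.7, 1.7]
gripper_width: 0.225
```

```bash
python3 -m jog '{"delta_pos":[[0,0,-1],[0,0,-1],[0,0,-1],[0,0,-1],[0,0,-1],[0,0,-1],[0,0,-1],[0,0,0],[0,0,0]],"rot":[[0,0,0],[0,0,0],[0,0,0],[0,0,0],[0,0,0],[0,0,0],[0,0,0],[0,0,0],[0,0,0]],"grip":[0,0,0,0,0,0,0,0,0]}'
```

```text
time_s: 21.33
tcp_pos: [0.577, 0.141, 0.1164]
ee_rot: [[-0.361, -0.932, 0.0], [-0.932, 0.361, 0.0], [-0.0, -0.0, -1.0]]
wrist_force: [-0.1, 0.1, 1.3]
gripper_width: 0.219
```

```bash
python3 -m jog '{"delta_pos":[[0,0,-1],[0,0,-1],[0,0,-1],[0,0,-1],[0,0,0],[0,0,0]],"rot":[[0,0,0],[0,0,0],[0,0,0],[0,0,0],[0,0,0],[0,0,0]],"grip":[0,0,0,0,0,0]}'
```

```text
time_s: 21.83
tcp_pos: [0.577, 0.141, 0.1124]
ee_rot: [[-0.361, -0.933, 0.0], [-0.933, 0.361, 0.0], [-0.0, -0.0, -1.0]]
wrist_force: [-0.4, 0.1, 0.9]
gripper_width: 0.216
```

```bash
python3 -m jog '{"delta_pos":[[0,0,-1],[0,0,-1],[0,0,-1],[0,0,0],[0,0,0]],"rot":[[0,0,0],[0,0,0],[0,0,0],[0,0,0],[0,0,0]],"grip":[0,0,0,0,0]}'
```

```text
time_s: 22.25
tcp_pos: [0.577, 0.141, 0.1094]
ee_rot: [[-0.361, -0.932, 0.0], [-0.932, 0.361, 0.0], [-0.0, -0.0, -1.0]]
wrist_force: [-0.3, -0.1, 0.5]
gripper_width: 0.223
```

```bash
python3 -m jog '{"delta_pos":[[0,0,-1],[0,0,-1],[0,0,0],[0,0,0]],"rot":[[0,0,0],[0,0,0],[0,0,0],[0,0,0]],"grip":[0,0,0,0]}'
```

```text
time_s: 22.58
tcp_pos: [0.577, 0.141, 0.1074]
ee_rot: [[-0.361, -0.933, -0.0], [-0.933, 0.361, 0.0], [0.0, 0.0, -1.0]]
wrist_force: [-0.1, 0.5, 2.4]
gripper_width: 0.219
```

```bash
python3 -m jog '{"delta_pos":[[0,0,-1],[0,0,-1],[0,0,-1],[0,0,0],[0,0,0]],"rot":[[0,0,0],[0,0,0],[0,0,0],[0,0,0],[0,0,0]],"grip":[0,0,0,0,0]}'
```

```text
time_s: 23.0
tcp_pos: [0.577, 0.141, 0.1044]
ee_rot: [[-0.361, -0.932, -0.0], [-0.932, 0.361, 0.0], [-0.0, 0.0, -1.0]]
wrist_force: [-0.0, 0.7, 2.1]
gripper_width: 0.219
```

```bash
python3 -m jog '{"delta_pos":[[0,0,-1],[0,0,-1],[0,0,0],[0,0,0]],"rot":[[0,0,0],[0,0,0],[0,0,0],[0,0,0]],"grip":[0,0,0,0]}'
```

```text
time_s: 23.33
tcp_pos: [0.577, 0.1411, 0.1025]
ee_rot: [[-0.361, -0.933, 0.0], [-0.933, 0.361, 0.0], [-0.0, -0.0, -1.0]]
wrist_force: [-0.1, 1.2, 1.9]
gripper_width: 0.22
```

It's past both stub heights, so the socket is clear. I continue gently to the end stop.

```bash
python3 -m jog '{"delta_pos":[[0,0,-1],[0,0,-1],[0,0,0],[0,0,0]],"rot":[[0,0,0],[0,0,0],[0,0,0],[0,0,0]],"grip":[0,0,0,0]}'
```

```text
time_s: 23.67
tcp_pos: [0.5769, 0.141, 0.1004]
ee_rot: [[-0.361, -0.932, -0.0], [-0.932, 0.361, -0.0], [0.0, 0.0, -1.0]]
wrist_force: [0.7, 0.6, 2.0]
gripper_width: 0.222
```

```bash
python3 -m jog '{"delta_pos":[[0,0,-1],[0,0,0],[0,0,0]],"rot":[[0,0,0],[0,0,0],[0,0,0]],"grip":[0,0,0]}'
```

```text
time_s: 23.92
tcp_pos: [0.577, 0.141, 0.0996]
ee_rot: [[-0.361, -0.933, 0.0], [-0.933, 0.361, 0.0], [-0.0, -0.0, -1.0]]
wrist_force: [-0.3, 0.0, 2.6]
gripper_width: 0.226
```

```bash
python3 -m jog '{"delta_pos":[[0,0,-1],[0,0,0],[0,0,0]],"rot":[[0,0,0],[0,0,0],[0,0,0]],"grip":[0,0,0]}'
```

```text
time_s: 24.17
tcp_pos: [0.577, 0.141, 0.099]
ee_rot: [[-0.361, -0.933, 0.0], [-0.933, 0.361, -0.0], [-0.0, -0.0, -1.0]]
wrist_force: [-0.6, 0.7, 4.7]
gripper_width: 0.217
```

```bash
python3 -m jog '{"delta_pos":[[0,0,-1],[0,0,0],[0,0,0]],"rot":[[0,0,0],[0,0,0],[0,0,0]],"grip":[0,0,0]}'
```

```text
time_s: 24.42
tcp_pos: [0.5771, 0.141, 0.0986]
ee_rot: [[-0.361, -0.933, 0.001], [-0.933, 0.361, -0.0], [-0.0, -0.001, -1.0]]
wrist_force: [-2.3, -0.2, 7.2]
gripper_width: 0.222
```

End stop reached, with about 8 N on the plate and TCP z at 98.6 mm, where the clear socket should stop. I ease off, release and rise.

```bash
python3 -m jog '{"delta_pos":[[0,0,1],[0,0,0],[0,0,0],[0,0,0],[0,0,0],[0,0,0],[0,0,0]],"rot":[[0,0,0],[0,0,0],[0,0,0],[0,0,0],[0,0,0],[0,0,0],[0,0,0]],"grip":[0,25,30,40,60,60,60]}'
python3 -m jog '{"delta_pos":[[0,0,3],[0,0,8],[0,0,15],[0,0,25],[0,0,30],[0,0,30],[-10,0,20],[-30,0,0],[-30,0,0],[-30,0,0]],"rot":[[0,0,0],[0,0,0],[0,0,0],[0,0,0],[0,0,0],[0,0,0],[0,0,0],[0,0,0],[0,0,0],[0,0,0]],"grip":[60,60,60,60,60,60,60,60,60,60]}'
python3 - <<'E'
from h import *
s=cap('scene');t=cap('top')
q=np.array([.577,.141,0])
print('top-of-punch proj home',(proj(s,q+[0,0,.1573])-[260,150])*8+3.5)
b=cv2.resize(s['frame'][150:225,260:360,::-1],(800,600),interpolation=cv2.INTER_CUBIC)
cv2.imwrite('pics/g5.png',b)
cv2.imwrite('pics/g6.png',cv2.resize(s['frame'][:,:,::-1],(800,600)))
E
```

```text
time_s: 25.0
tcp_pos: [0.5768, 0.1409, 0.0982]
ee_rot: [[-0.361, -0.932, -0.001], [-0.932, 0.361, -0.0], [0.0, 0.001, -1.0]]
wrist_force: [-0.7, -0.0, 0.1]
gripper_width: 0.515
time_s: 25.83
tcp_pos: [0.476, 0.1409, 0.2305]
ee_rot: [[-0.362, -0.932, 0.001], [-0.932, 0.362, 0.001], [-0.002, -0.001, -1.0]]
wrist_force: [-0.6, 1.1, 0.0]
gripper_width: 0.602
top-of-punch proj home [556.39624984  61.06182012]
```

View pics/g5.png

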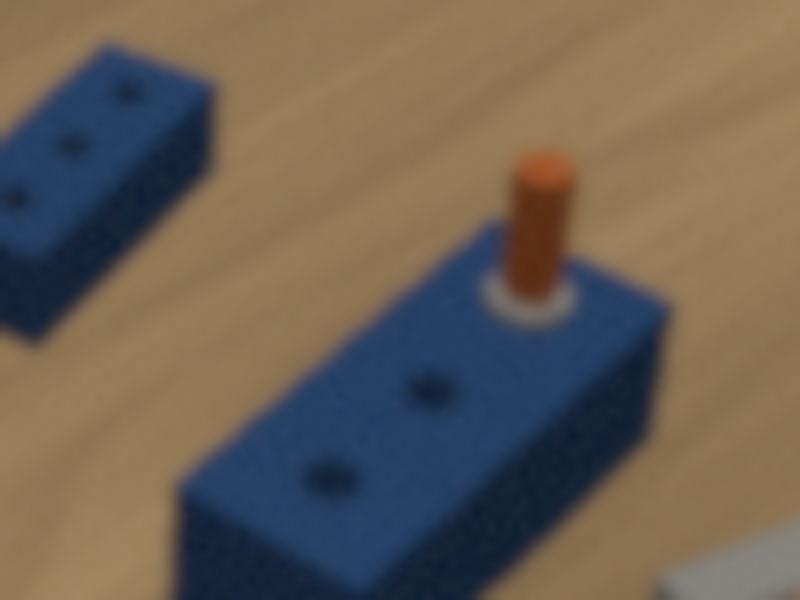

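View pics/g6.png

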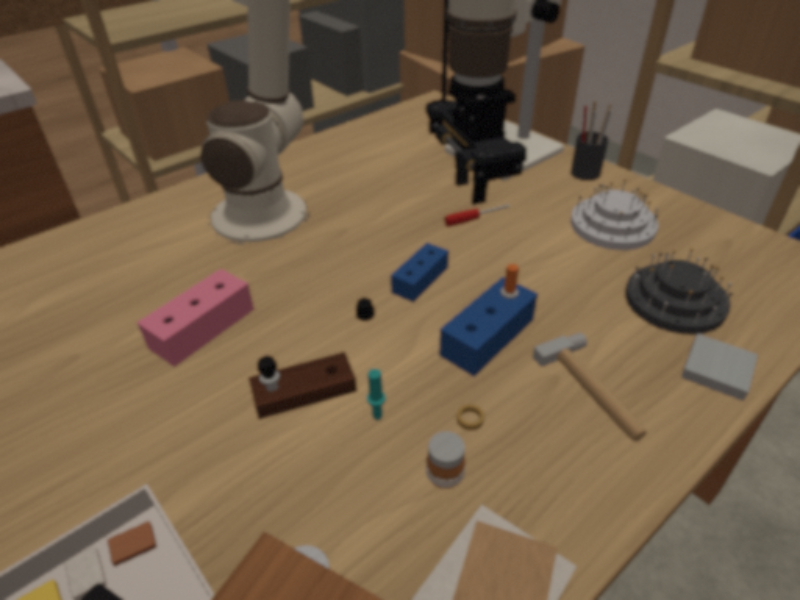

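The punch stands upright in the third socket with its collar at (530,297), just above the block. Everything else is in place. My projection used the wrong top height (it should be 117 mm), so I redo that check before handing in.

Run:
```python
from h import *
s=cap('scene')
for z in(.1173,.1273,.0675,.0623):print(z,(proj(s,[.5775,.1412,z])-[260,150])*8+3.5)
print(r.sense()['wrist_force'])
```

```text
0.1173 [544.03295619 167.63865914]
0.1273 [547.47889255 141.66987261]
0.0675 [527.56447651 291.74612637]
0.0623 [525.90845549 304.22600178]
[0.52552595 0.56067591 0.54010791]
```

The handle's top is predicted at (544,168) for the fully home height and I read it at about (545,168), so the punch is home.

```bash
python3 -m jog '{"delta_pos":[[0,0,0],[0,0,0],[0,0,0]],"rot":[[0,0,0],[0,0,0],[0,0,0]],"grip":[60,60,60]}'; python3 -c "
from station import finish_job
print(finish_job())"
```

```text
time_s: 26.23
tcp_pos: [0.4778, 0.1412, 0.2296]
ee_rot: [[-0.362, -0.932, 0.0], [-0.932, 0.362, 0.0], [-0.0, -0.0, -1.0]]
wrist_force: [0.3, -0.5, -0.8]
gripper_width: 0.6
the job is handed in; nothing more can be done
None
```

The orange-handled punch is fully home in the clear socket of the large blue block, released, and the job was handed in at about 26 s of the 58 s allowed.

- **Finding the socket:** Feeling down the −y socket, the plate stopped dead with the collar about 16 mm up. In the middle one it stopped at about 12 mm. The +y socket ran clear to its end stop. The highest push I read was about 8 N, well under the 20 N limit.
- **Last checks:** In the scene camera the handle's top was at about (545,168), against (544,168) predicted for fully home. The punch stood upright, the gripper was well clear, and the bystanders in that view looked unmoved.
- **One check failed at first:** I had typed the wrong handle height into the final projection, so it disagreed with the picture. With the right height it agreed.

I judged the final gap under the collar from the picture and the arm's height readings; no camera view measured it directly.

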